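Return the rearing pots to their colour-coded holders

TASK

Put each of the four rearing pots into the round holder of the same colour as its lid, standing flat inside the rim, and let go of it. Keep the pots upright all the time, as there are live pupae in them, and leave the two amber flasks standing where they are.

Things in the scene. Friction and masses are not known exactly. Their poses are not given: they have to be found in the camera images.
- pot_red: Loose upright insect-rearing pot, round: clear body 46 mm across and 54 mm high with brown pupae inside, under a closed red lid 50 mm across and 16 mm thick with small air holes; 70 mm high in all, about 60 to 130 g. Its lid can be gripped across from above in any direction. Origin: centre of the underside; z up.
- pot_yellow: Loose upright insect-rearing pot, round: clear body 46 mm across and 54 mm high with brown pupae inside, under a closed yellow lid 50 mm across and 16 mm thick with small air holes; 70 mm high in all, about 60 to 130 g. Its lid can be gripped across from above in any direction. Origin: centre of the underside; z up.
- pot_blue: Loose upright insect-rearing pot, round: clear body 46 mm across and 54 mm high with brown pupae inside, under a closed blue lid 50 mm across and 16 mm thick with small air holes; 70 mm high in all, about 60 to 130 g. Its lid can be gripped across from above in any direction. Origin: centre of the underside; z up.
- pot_green: Loose upright insect-rearing pot, round: clear body 46 mm across and 54 mm high with brown pupae inside, under a closed green lid 50 mm across and 16 mm thick with small air holes; 70 mm high in all, about 60 to 130 g. Its lid can be gripped across from above in any direction. Origin: centre of the underside; z up.
- holder_red: Fixed shallow round red holder on the bench, empty at the start: outer diameter 80 mm, rim 12 mm high and 6 mm thick, recess 68 mm across whose flat floor lies 5 mm above the bench. Origin: centre of its underside, on the bench; z up.
- holder_yellow: Fixed shallow round yellow holder on the bench, empty at the start: outer diameter 80 mm, rim 12 mm high and 6 mm thick, recess 68 mm across whose flat floor lies 5 mm above the bench. Origin: centre of its underside, on the bench; z up.
- holder_blue: Fixed shallow round blue holder on the bench, empty at the start: outer diameter 80 mm, rim 12 mm high and 6 mm thick, recess 68 mm across whose flat floor lies 5 mm above the bench. Origin: centre of its underside, on the bench; z up.
- holder_green: Fixed shallow round green holder on the bench, empty at the start: outer diameter 80 mm, rim 12 mm high and 6 mm thick, recess 68 mm across whose flat floor lies 5 mm above the bench. Origin: centre of its underside, on the bench; z up.
- flask_cork: Bystander: loose conical amber-glass flask with a brown cork stopper, 62 mm across at the base, 92 mm high, 160 g, standing among the pots. Origin: centre of the underside; z up.
- flask_black: Bystander: loose conical amber-glass flask with a black rubber stopper, 62 mm across at the base, 92 mm high, 160 g, standing among the pots. Origin: centre of the underside; z up.

How it is judged:
By the outcome, as a careful person would: the job done as asked, in the order asked, and still so for the second after the job is handed in, with the robot touching nothing.
It also fails if it takes over 128 s, if anything falls off the work surface, if the arm or the gripper's body presses on something with over 40 N, if the wrist force passes 120 N, or if a joint passes its speed limit or range.

ROBOT

A 7-joint arm with a two-finger parallel gripper is mounted at the origin on the work surface. World frame = base frame: x ahead of the robot, y to its left, z up, the work surface at z = 0. Lengths are in m, angles in degrees, forces in N, time in s.
With the tool pointing down it reaches from about 0.425 to 0.925 m from the base axis. Payload 6.8 kg.
Tool frame: the origin (TCP) lies at the very end of the fingers, on their centre line; the grasp point (between the pads) lies 19 mm behind it; z points along the fingers, y is the line along which they close (so a half turn about z gives the same grasp; the last joint's range is limited). The gripper opens to 88 mm and grips with 3 to 60 N. Pads are 20 mm wide; open, the fingers measure 115 mm over their backs; the gripper's body (75 mm by 178 mm) begins 61 mm behind the grasp point.
Start: joints at [62.962, 27.33, 1.283, 89.118, -0.659, 63.558, -4.761], TCP at [0.24, -0.631, 0.223] pointing down, gripper open.
Joint ranges: [-169.35, 169.35], [-19.33, 120.38], [-80.79, 83.38], [13.8, 139.57], [-78.32, 258.32], [9.67, 109.79], [-169.56, 169.56]. Speed limits (degrees/s): [136.94, 136.94, 180, 180, 180, 180, 180].

INTERFACE

Orientations are given as a 3x3 rotation matrix whose columns are the frame's x, y, z axes.
In Python, from bench import ctrl, viewer gives the robot as it stands. The module is installed in compiled form; this text tells all that it offers.
- The arm moves only by the tool step_arm, never from a script. Its argument "deltas" is one flat list of numbers, 7 for each row, row after row: the shift along the tool's x, y, z in cm, then the turn, a rotation vector about the tool's x, y, z in degrees, then the finger opening in cm, from 0 to 8.78. A call has 1 to 12 rows; each row shifts and turns the commanded pose from where the row before left it, along the tool's axes as they then stand; what a row does not reach is not made up. A row lasts 1/10 s, in which the tool goes at most 50 mm and 8.59 degrees, less where a joint would pass 70% of its speed; a pose out of reach is approached as far as the arm can. A call with a gripper value outside its range is refused whole. The fingers move at their own pace and stop on an object; "force" is the grip in N (left out, the last holds). Time passes only in rows, so rows that do not move let the fingers close. It gives the time, the measured TCP pose, the force, the opening and the grip force at its end, in the units of the state.
- ctrl.read_state(): the state, without advancing time (a new reading comes with each control period).
- viewer.get_image(name): name is "side" or "top"; returns a dict with "color" (420x560x3 uint8, red, green, blue), "vfov" (degrees; the focal length in pixels is half the picture's height over the tangent of half this angle, whatever the lens; pixels are square), "cx", "cy" (the principal point, pixels), "k1" (the pictures are not rectified: a ray, as slopes to the right and down, at radius r is drawn at 1 + k1 r^2 times it, then the intrinsics apply), "extrinsics" (4x4, takes a point from camera to world coordinates). Camera axes: x right, y down, z forward; pixel columns grow to the right and rows downward; lengths in m; the calibration is good to about 2 mm. A picture is of the moment at which its call begins. There is no depth.
- ctrl.close_job(): hands the job in; it is judged then, once.
The state is a dict: "time_s": time; "joint_positions": joint angles; "qd": joint speeds; "joint_efforts": joint torques, N m; "eef_pos": TCP position; "ee_rot": TCP orientation; "contact_force": force on the tool from outside, world axes, zero at the start; "ft_torque": the same for the moment, N m; "opening": finger opening in m; "gripper_force": force on a finger pad.
Only numpy, scipy, OpenCV 4.12 (cv2) and the standard library are available. Lean on these libraries where they do the work, as an engineer would, in place of code of your own. Each camera call takes 0.05 s, during which the arm holds its last target. There are 200 camera calls.

## Working session

There is one attempt and no reset: what is moved stays moved. The work goes in short steps, Python scripts to look and compute and a tool call to move; the robot and the scene stay as the last step left them, time stands still between calls to the robot, and variables do not carry over. Pictures are saved under pics/ and viewed, at most 14 in all, crops included, and the job is handed in when it is done.

Besides the shell and the picture viewer there is one more tool, called in YAML: its name, and indented under it one key for each argument. step_arm: Moves the arm, as the interface text tells. Its arguments: {"type":"object","properties":{"deltas":{"type":"array"},"force":{"type":"number"}},"required":["deltas"]}

```bash
mkdir -p pics
python3 - <<'E'
from bench import ctrl, viewer
import cv2
for n in("top","side"):
    d=viewer.get_image(n); cv2.imwrite(f"pics/{n}0.png",cv2.resize(d["color"][:,:,::-1],None,fx=1.4,fy=1.4))
    print({k:v for k,v in d.items() if k!="color"})
s=ctrl.read_state();print(s)
E
```

```text
{'vfov': 42.98271615386137, 'cx': 280.49489821384714, 'cy': 215.4100062701253, 'k1': -0.15311242825963817, 'extrinsics': array([[ 0.00814325, -0.98790764,  0.15482955,  0.31776275],
       [-0.99996586, -0.00782836,  0.00264339,  0.00413536],
       [-0.00139937, -0.15484579, -0.98793766,  1.25514444],
       [ 0.        ,  0.        ,  0.        ,  1.        ]])}
{'vfov': 48.66492161394711, 'cx': 274.1285376920883, 'cy': 208.33785840207995, 'k1': -0.04632813327796287, 'extrinsics': array([[-0.98603222, -0.09759375,  0.13496639,  0.336845  ],
       [-0.16640239,  0.61189001, -0.77324049,  1.01035646],
       [-0.00712115, -0.78489877, -0.6195831 ,  0.84786277],
       [ 0.        ,  0.        ,  0.        ,  1.        ]])}
{'time_s': 0.1, 'joint_positions': array([62.96367654, 27.37079603,  1.27980446, 89.17139873, -0.65880861,
       63.55821697, -4.76091939]), 'qd': array([-0.05811055, -0.09876216, -0.00270936, -0.14905179, -0.06625718,
        0.0718252 , -0.01795393]), 'joint_efforts': array([ 4.19602744e-03, -5.84091032e+01,  1.54001534e+00, -2.73314559e+01,
       -5.41199406e-02,  1.31400922e-02,  9.04144326e-05]), 'eef_pos': array([ 0.23996739, -0.63032755,  0.22179111]), 'ee_rot': array([[ 9.34549510e-01,  3.55832467e-01, -6.85290369e-04],
       [ 3.55833107e-01, -9.34548356e-01,  1.47281400e-03],
       [-1.16361948e-04, -1.62026661e-03, -9.99998681e-01]]), 'contact_force': array([0.74932915, 0.00453722, 0.29312157]), 'ft_torque': array([-0.00308208, -0.05146726,  0.00915614]), 'gripper_force': 0.0, 'opening': 0.08798247204692662}
```

View pics/top0.png

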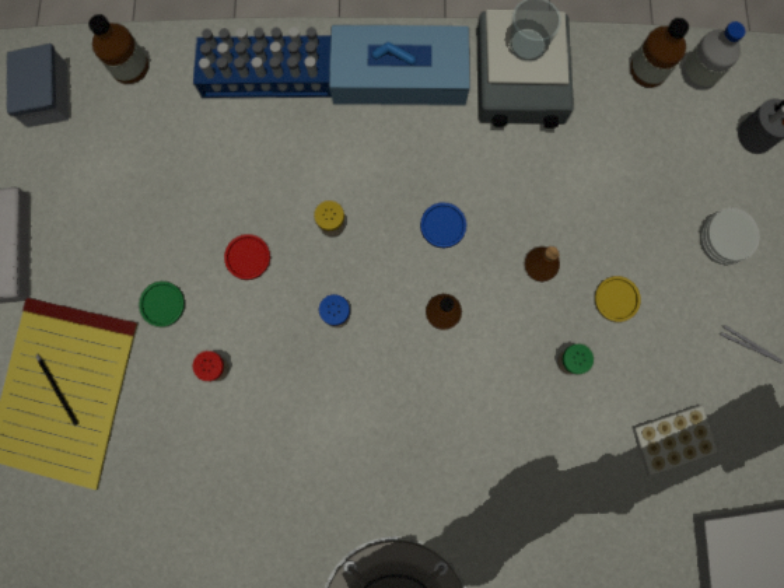

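View pics/side0.png

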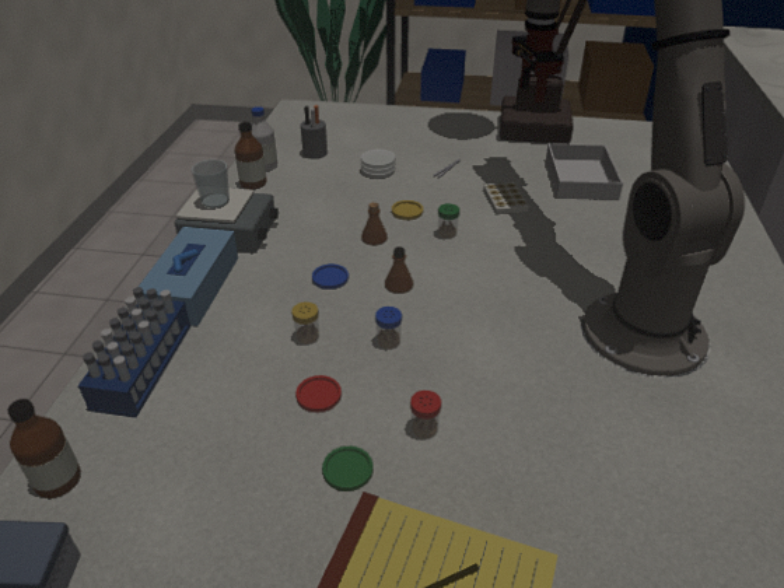

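The top view shows the pots at (in 1.4x pixels) red (208,366), yellow (329,215), blue (335,310) and green (578,358). The holders are at red (247,257), green (162,304), blue (443,225) and yellow (617,299), and the flasks at about (443,310) and (542,263). The side view shows the same layout.

```bash
cat > h.py <<'E'
import numpy as np, cv2
from bench import ctrl, viewer
def ray(d,p):
    f=210/np.tan(np.radians(d["vfov"]/2)); K=np.array([[f,0,d["cx"]],[0,f,d["cy"]],[0,0,1]])
    q=cv2.undistortPoints(np.array([[p]],float),K,np.array([d["k1"],0,0,0]))[0,0]
    E=d["extrinsics"]; return E[:3,3],E[:3,:3]@[*q,1]
def atz(d,p,z):
    o,v=ray(d,p); return (o+v*(z-o[2])/v[2])[:2]
H=dict(red=(0,6),yellow=(18,32),green=(55,80),blue=(105,120))
def blob(d,c,p,r=24):
    "centre of the bounding contour of colour c near p"
    x0,y0=int(p[0])-r,int(p[1])-r
    h=cv2.cvtColor(d["color"],cv2.COLOR_RGB2HSV)[y0:y0+2*r,x0:x0+2*r]
    a,b=H[c]; hue=h[...,0]; m=((hue>=a)&(hue<=b))|((c=="red")&(hue>172))
    m=(m&(h[...,1]>130)&(h[...,2]>60)).astype(np.uint8)
    n,l,s,ce=cv2.connectedComponentsWithStats(m); i=1+s[1:,4].argmax()
    cs,_=cv2.findContours((l==i).astype(np.uint8),0,1)
    e=cv2.minAreaRect(cs[0]) if 0 else cv2.fitEllipse(cv2.convexHull(cs[0]))
    return np.array(e[0])+[x0,y0],e[1]
E
python3 - <<'E'
from h import *
T,S=viewer.get_image("top"),viewer.get_image("side")
pot=dict(red=((208,366),(426,405)),yellow=((329,215),(305,312)),blue=((335,310),(388,317)),green=((578,358),(449,212)))
hol=dict(red=((247,257),(319,393)),yellow=((617,299),(407,210)),blue=((443,225),(330,276)),green=((162,304),(348,468)))
for nm,D,zz in(("pot",pot,(.066,.064)),("holder",hol,(.011,.011))):
  for c,(t,s) in D.items():
    for d,p,z,r in((T,t,zz[0],26),(S,s,zz[1],28)):
      b,ax=blob(d,c,np.array(p)/1.4,r); print(nm,c,np.round(b,1),np.round(ax,1),np.round(atz(d,b,z),4))
for n,t,s in(("black",(446,304),(399,253)),("cork",(551,254),(374,208))):
    print(n,atz(T,np.array(t)/1.4,.09),atz(S,np.array(s)/1.4,.09))
E
```

```text
pot red [148.2 261.1] [21.3 21.8] [0.3977 0.3043]
pot red [303.9 286.9] [16.2 21.4] [0.3942 0.3023]
pot yellow [234.8 153.6] [20.7 21. ] [0.6475 0.1139]
pot yellow [217.3 221.6] [11.5 17.4] [0.646  0.1114]
pot blue [238.4 220.8] [21.1 21.4] [0.491  0.1022]
pot blue [277.2 224.7] [11.6 17.4] [0.4884 0.0987]
pot green [412.7 255.9] [20.3 20.6] [ 0.414  -0.2912]Traceback (most recent call last):
  File "<stdin>", line 8, in <module>
  File "h.py", line 16, in blob
    n,l,s,ce=cv2.connectedComponentsWithStats(m); i=1+s[1:,4].argmax()
                                                      ~~~~~~~~~~~~~~^^
ValueError: attempt to get argmax of an empty sequence
```

```bash
sed -i 's/>130)/>100)/;s/>60)/>35)/' h.py
python3 - <<'E'
from h import *
T,S=viewer.get_image("top"),viewer.get_image("side")
pot=dict(green=((578,358),(449,212)))
hol=dict(red=((247,257),(319,393)),yellow=((617,299),(407,210)),blue=((443,225),(330,276)),green=((162,304),(348,468)))
for nm,D,zz in(("pot",pot,(.066,.064)),("holder",hol,(.011,.011))):
  for c,(t,s) in D.items():
    for d,p,z,r in((T,t,zz[0],26),(S,s,zz[1],28)):
      try:
        b,ax=blob(d,c,np.array(p)/1.4,r); print(nm,c,np.round(b,1),np.round(ax,1),np.round(atz(d,b,z),4))
      except Exception as e: print(nm,c,e)
for n,t,s in(("black",(446,304),(399,253)),("cork",(551,254),(374,208))):
    print(n,atz(T,np.array(t)/1.4,.09),atz(S,np.array(s)/1.4,.09))
E
```

```text
pot green [412.3 256. ] [20.9 21.7] [ 0.4139 -0.2903]
pot green [320.2 149.3] [ 7.3 12.9] [ 0.4113 -0.2963]
holder red [176.1 183.2] [32.2 33. ] [0.5891 0.2586]
holder red [227.  280.6] [25.6 31.9] [0.5851 0.264 ]
holder yellow [440.7 213.1] [32.  33.1] [ 0.5214 -0.3764]
holder yellow [290.4 149.3] [13.4 22.1] [ 0.5186 -0.369 ]
holder blue [316.2 160.3] [31.7 32.4] [ 0.6475 -0.0774]
holder blue [235.5 196.7] [16.4 25.4] [ 0.6433 -0.0716]
holder green [115.1 216.7] [31.1 32.1] [0.5064 0.4039]
holder green [247.6 334.8] [24.1 34.8] [0.5022 0.4117]
black [ 0.49715236 -0.07698713] [ 0.49248394 -0.06555087]
cork [ 0.57977572 -0.2465519 ] [ 0.5742406 -0.2316568]
```

step_arm:
  deltas: [0, 0, 0, 0, 0, -7.7, 8.7, 0, 0, 0, 0, 0, -7.7, 8.7, 0, 0, 0, 0, 0, -7.7, 8.7, 0, 0, 0, 0, 0, -7.7, 8.7, 0, 0, 0, 0, 0, -7.7, 8.7, 0, 0, 0, 0, 0, -7.7, 8.7, 0, 0, 0, 0, 0, -7.7, 8.7, 0, 0, 0, 0, 0, -7.7, 8.7, 0, 0, 0, 0, 0, -7.6, 8.7, 0, 0, 0, 0, 0, 0, 8.7]
  force: 15

```text
time_s: 1.3
eef_pos: [0.24, -0.6309, 0.2225]
ee_rot: [[-0.002, 1.0, 0.0], [1.0, 0.002, 0.0], [0.0, 0.0, -1.0]]
contact_force: [0.5, 0.1, 0.0]
opening: 0.0869
gripper_force: 0.0
```

step_arm:
  deltas: [3.4, 1.7, 0, 0, 0, 0, 8.7, 3.4, 1.7, 0, 0, 0, 0, 8.7, 3.4, 1.7, 0, 0, 0, 0, 8.7, 3.4, 1.7, 0, 0, 0, 0, 8.7, 3.4, 1.7, 0, 0, 0, 0, 8.7, 3.4, 1.7, 0, 0, 0, 0, 8.7, 3.4, 1.7, 0, 0, 0, 0, 8.7, 3.4, 1.7, 1.5, 0, 0, 0, 8.7, 3.4, 1.8, 2, 0, 0, 0, 8.7, 3.3, 1.9, 2, 0, 0, 0, 8.7, 0, 0, 2, 0, 0, 0, 8.7, 0, 0, 0, 0, 0, 0, 8.7]

```text
time_s: 2.5
eef_pos: [0.412, -0.2899, 0.1457]
ee_rot: [[-0.0, 1.0, -0.004], [1.0, 0.0, 0.002], [0.002, -0.004, -1.0]]
contact_force: [-1.9, 0.2, -0.5]
opening: 0.0872
gripper_force: 0.0
```

Run:
```python
from h import *
a=[]
for n,(x,y) in(("top",(410,250)),("side",(320,145))):
    d=viewer.get_image(n)["color"][:,:,::-1]; a.append(cv2.resize(d[y-65:y+65,x-65:x+65],(390,390),interpolation=2))
cv2.imwrite("pics/g1.png",np.hstack(a)); print(ctrl.read_state()["eef_pos"])
```

```text
[ 0.41264681 -0.29229077  0.14791166]
```

View pics/g1.png

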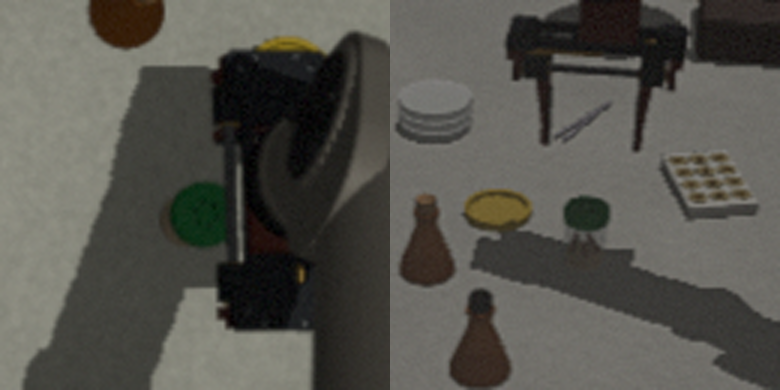

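The top crop shows the gripper displaced outward by its height. In the side crop the fingertips are at (545,145) and (638,148), straight above the lid at (586,213), so it lines up in x. I'll check this against the calibration.

Run:
```python
from h import *
d=viewer.get_image("side")
print(atz(d,(255+201.5/3,80+146.5/3),.148), atz(d,(255+196/3,80+213/3),.062), atz(d,(255+196/3,80+203/3),.070))
```

```text
[ 0.40819824 -0.27991983] [ 0.41015079 -0.2894073 ] [ 0.41123943 -0.29683669]
```

step_arm:
  deltas: [0, 0, 2, 0, 0, 0, 8.7, 0, 0, 2.5, 0, 0, 0, 8.7, 0, 0, 2.5, 0, 0, 0, 8.7, 0, 0, 2, 0, 0, 0, 8.7, 0, 0, 1.5, 0, 0, 0, 8.7, 0, 0, 0, 0, 0, 0, 8.7, 0, 0, 0, 0, 0, 0, 7, 0, 0, 0, 0, 0, 0, 6, 0, 0, 0, 0, 0, 0, 5.2, 0, 0, 0, 0, 0, 0, 4.5, 0, 0, 0, 0, 0, 0, 4.5, 0, 0, 0, 0, 0, 0, 4.5]
  force: 15

```text
time_s: 3.85
eef_pos: [0.4131, -0.2919, 0.043]
ee_rot: [[-0.001, 1.0, 0.0], [1.0, 0.001, -0.0], [-0.0, 0.0, -1.0]]
contact_force: [-1.3, 0.2, 3.3]
opening: 0.0496
gripper_force: 15.0
```

step_arm:
  deltas: [0, 0, -0.5, 0, 0, 0, 4.5, 0, 0, -1, 0, 0, 0, 4.5, 0, 0, -1.5, 0, 0, 0, 4.5, 0, 0, -2, 0, 0, 0, 4.5, 0, 0, -2, 0, 0, 0, 4.5, 0, 0, -2, 0, 0, 0, 4.5, 0, 0, -2, 0, 0, 0, 4.5, 0, 0, -1.5, 0, 0, 0, 4.5, 0, 0, -1, 0, 0, 0, 4.5, 0, 0, -0.5, 0, 0, 0, 4.5, 0, 0, 0, 0, 0, 0, 4.5]
  force: 20

```text
time_s: 4.95
eef_pos: [0.4131, -0.2918, 0.1832]
ee_rot: [[-0.001, 1.0, 0.001], [1.0, 0.001, -0.001], [-0.001, 0.001, -1.0]]
contact_force: [1.2, -1.0, -0.3]
opening: 0.0497
gripper_force: 20.0
```

step_arm:
  deltas: [0.7, 0.1, 0, 0, 0, 0, 4.5, 1.3, 0.2, 0, 0, 0, 0, 4.5, 2, 0.3, 0, 0, 0, 0, 4.5, 2.5, 0.3, 0, 0, 0, 0, 4.5, 3, 0.4, 0, 0, 0, 0, 4.5, 3.5, 0.4, 0, 0, 0, 0, 4.5, 3.5, 0.4, 0, 0, 0, 0, 4.5, 3.5, 0.5, 0, 0, 0, 0, 4.5, 3.5, 0.5, 0, 0, 0, 0, 4.5, 3.5, 0.5, 0, 0, 0, 0, 4.5, 3.5, 0.5, 0, 0, 0, 0, 4.5, 3.5, 0.5, 0, 0, 0, 0, 4.5]

```text
time_s: 6.15
eef_pos: [0.4577, 0.0508, 0.1822]
ee_rot: [[-0.002, 1.0, -0.001], [1.0, 0.002, -0.0], [-0.0, -0.001, -1.0]]
contact_force: [0.0, -0.0, -1.1]
opening: 0.0499
gripper_force: 20.0
```

step_arm:
  deltas: [3.5, 0.5, 0, 0, 0, 0, 4.5, 3.5, 0.5, 0, 0, 0, 0, 4.5, 3.5, 0.5, 0, 0, 0, 0, 4.5, 3.5, 0.5, 0, 0, 0, 0, 4.5, 3.5, 0.5, 0, 0, 0, 0, 4.5, 3.5, 0.5, 0, 0, 0, 0, 4.5, 3.5, 0.5, 0, 0, 0, 0, 4.5, 3, 0.4, 0, 0, 0, 0, 4.5, 3, 0.3, 0, 0, 0, 0, 4.5, 2.2, 0.3, 0, 0, 0, 0, 4.5, 1.5, 0.2, 0, 0, 0, 0, 4.5, 1, 0.1, 0, 0, 0, 0, 4.5]

```text
time_s: 7.35
eef_pos: [0.5053, 0.4019, 0.182]
ee_rot: [[-0.002, 1.0, -0.001], [1.0, 0.002, -0.0], [-0.0, -0.001, -1.0]]
contact_force: [0.2, -0.0, -1.8]
opening: 0.0492
gripper_force: 20.0
```

```bash
cat > look.py <<'E'
import sys
from h import *
n,x1,y1,x2,y2=sys.argv[1],*map(int,sys.argv[2:6]); a=[]
for m,(x,y) in(("top",(x1,y1)),("side",(x2,y2))):
    d=viewer.get_image(m)["color"][:,:,::-1]; x=min(max(x,65),495);y=min(max(y,65),355); print(m,"crop origin",x-65,y-65,"scale 3")
    a.append(cv2.resize(d[y-65:y+65,x-65:x+65],(390,390),interpolation=2))
cv2.imwrite(f"pics/{n}.png",np.hstack(a)); s=ctrl.read_state(); print(s["eef_pos"],s["opening"],s["contact_force"])
E
python3 look.py g2 115 210 248 300
```

```text
top crop origin 50 145 scale 3
side crop origin 183 235 scale 3
[0.50554924 0.40152687 0.18230963] 0.049438574236753505 [-1.23332805 -0.95644049 -1.43836957]
```

View pics/g2.png

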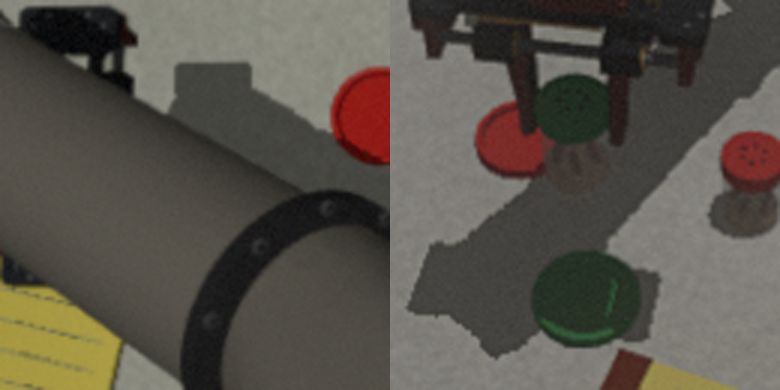

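The green pot hangs upright between the fingers, about 0.18 m above the green holder, which is at crop (586,298) in the side view.

step_arm:
  deltas: [0.3, 0, 0.5, 0, 0, 0, 4.5, 0, 0, 1.2, 0, 0, 0, 4.5, 0, 0, 2, 0, 0, 0, 4.5, 0, 0, 2, 0, 0, 0, 4.5, 0, 0, 2, 0, 0, 0, 4.5, 0, 0, 2, 0, 0, 0, 4.5, 0, 0, 1.5, 0, 0, 0, 4.5, 0, 0, 1, 0, 0, 0, 4.5, 0, 0, 0.6, 0, 0, 0, 4.5, 0, 0, 0.3, 0, 0, 0, 4.5, 0, 0, 0.2, 0, 0, 0, 4.5, 0, 0, 0, 0, 0, 0, 4.5]

```text
time_s: 8.65
eef_pos: [0.5066, 0.4036, 0.05]
ee_rot: [[-0.001, 1.0, 0.001], [1.0, 0.001, 0.0], [0.0, 0.001, -1.0]]
contact_force: [0.7, -0.2, -0.9]
opening: 0.0494
gripper_force: 20.0
```

```bash
python3 look.py g3 115 210 248 320
```

```text
top crop origin 50 145 scale 3
side crop origin 183 255 scale 3
[0.50669813 0.40367948 0.05025288] 0.050092930839443356 [-0.08948894  0.39293819  0.03099916]
```

View pics/g3.png

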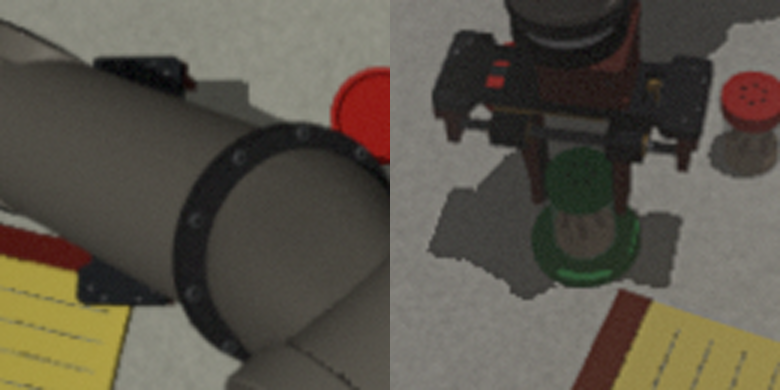

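The green pot stands inside the green ring: its body base is around (585,255) and the ring centre is at (586,240). I'll lower the last 2 mm, release and rise.

step_arm:
  deltas: [0, 0, 0.1, 0, 0, 0, 4.5, 0, 0, 0.1, 0, 0, 0, 4.5, 0, 0, 0, 0, 0, 0, 4.5, 0, 0, 0, 0, 0, 0, 5.2, 0, 0, 0, 0, 0, 0, 5.8, 0, 0, 0, 0, 0, 0, 7, 0, 0, 0, 0, 0, 0, 8.7, 0, 0, 0, 0, 0, 0, 8.7, 0, 0, 0, 0, 0, 0, 8.7, 0, 0, -2, 0, 0, 0, 8.7, 0, 0, -3, 0, 0, 0, 8.7, 0, 0, -4, 0, 0, 0, 8.7]

```text
time_s: 9.95
eef_pos: [0.5055, 0.4023, 0.137]
ee_rot: [[-0.001, 1.0, -0.003], [1.0, 0.001, -0.002], [-0.002, -0.003, -1.0]]
contact_force: [0.8, -0.3, -1.0]
opening: 0.0868
gripper_force: 0.0
```

step_arm:
  deltas: [-1.1, -1.2, 0, 0, 0, 0, 8.7, -2.5, -2.7, 0, 0, 0, 0, 8.7, -2.5, -2.7, 0, 0, 0, 0, 8.7, -2.5, -2.7, 0, 0, 0, 0, 8.7, -1.5, -1.7, 0, 0, 0, 0, 8.7, 0, 0, 0, 0, 0, 0, 8.7, 0, 0, 1.5, 0, 0, 0, 8.7, 0, 0, 2.5, 0, 0, 0, 8.7, 0, 0, 2.5, 0, 0, 0, 8.7, 0, 0, 2, 0, 0, 0, 8.7, 0, 0, 1, 0, 0, 0, 8.7, 0, 0, 0, 0, 0, 0, 8.7]

```text
time_s: 11.15
eef_pos: [0.396, 0.3025, 0.0409]
ee_rot: [[-0.001, 1.0, -0.003], [1.0, 0.001, -0.001], [-0.001, -0.003, -1.0]]
contact_force: [-0.9, 0.8, -0.7]
opening: 0.087
gripper_force: 0.0
```

```bash
python3 look.py g4 130 240 290 300
```

```text
top crop origin 65 175 scale 3
side crop origin 225 235 scale 3
[0.39682694 0.30311807 0.04272423] 0.08721412949101734 [ 0.44179455 -0.58138418  0.44719716]
```

View pics/g4.png

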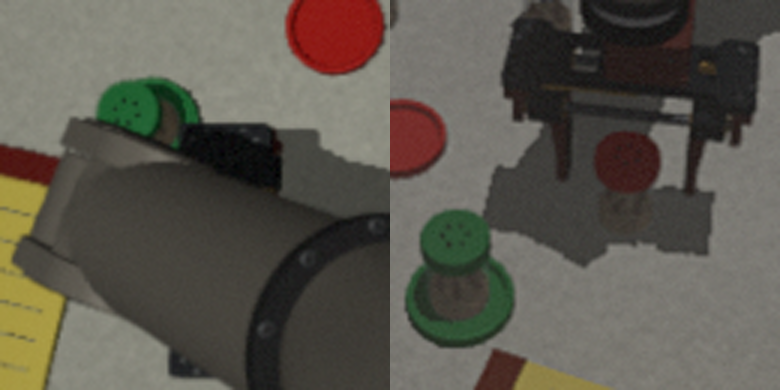

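The green pot stands upright inside the green ring. The red lid, at (627,160), is between the open fingers.

step_arm:
  deltas: [0, 0, 0, 0, 0, 0, 7, 0, 0, 0, 0, 0, 0, 6, 0, 0, 0, 0, 0, 0, 5.2, 0, 0, 0, 0, 0, 0, 4.5, 0, 0, 0, 0, 0, 0, 4.5, 0, 0, -0.5, 0, 0, 0, 4.5, 0, 0, -1.2, 0, 0, 0, 4.5, 0, 0, -2, 0, 0, 0, 4.5, 0, 0, -2, 0, 0, 0, 4.5, 0, 0, -2, 0, 0, 0, 4.5, 0, 0, -1.5, 0, 0, 0, 4.5, 0, 0, -0.8, 0, 0, 0, 4.5]

```text
time_s: 12.45
eef_pos: [0.397, 0.3027, 0.1445]
ee_rot: [[-0.001, 1.0, 0.002], [1.0, 0.001, 0.001], [0.001, 0.002, -1.0]]
contact_force: [-0.3, 0.5, -0.9]
opening: 0.0496
gripper_force: 20.0
```

step_arm:
  deltas: [-0.2, 0.5, 0, 0, 0, 0, 4.5, -0.3, 1.2, 0, 0, 0, 0, 4.5, -0.5, 2, 0, 0, 0, 0, 4.5, -0.6, 2.6, 0, 0, 0, 0, 4.5, -0.6, 3, 0, 0, 0, 0, 4.5, -0.6, 3, 0, 0, 0, 0, 4.5, -0.5, 2.5, 0, 0, 0, 0, 4.5, -0.5, 2, 0, 0, 0, 0, 4.5, -0.4, 1.5, 0, 0, 0, 0, 4.5, -0.2, 0.8, 0, 0, 0, 0, 4.5, 0, 0, 0, 0, 0, 0, 4.5]

```text
time_s: 13.55
eef_pos: [0.5885, 0.2575, 0.1419]
ee_rot: [[0.001, 1.0, -0.001], [1.0, -0.001, -0.0], [-0.0, -0.001, -1.0]]
contact_force: [-0.2, -0.5, -0.4]
opening: 0.0495
gripper_force: 20.0
```

step_arm:
  deltas: [0.1, 0, 0.5, 0, 0, 0, 4.5, 0, 0, 1.2, 0, 0, 0, 4.5, 0, 0, 1.8, 0, 0, 0, 4.5, 0, 0, 2, 0, 0, 0, 4.5, 0, 0, 1.5, 0, 0, 0, 4.5, 0, 0, 1, 0, 0, 0, 4.5, 0, 0, 0.6, 0, 0, 0, 4.5, 0, 0, 0.4, 0, 0, 0, 4.5, 0, 0, 0.2, 0, 0, 0, 4.5, 0, 0, 0, 0, 0, 0, 4.5]

```text
time_s: 14.55
eef_pos: [0.5877, 0.2596, 0.0509]
ee_rot: [[-0.001, 1.0, 0.0], [1.0, 0.001, 0.0], [0.0, 0.0, -1.0]]
contact_force: [0.3, -0.2, 0.4]
opening: 0.0496
gripper_force: 20.0
```

```bash
python3 look.py g5 176 183 235 270
```

```text
top crop origin 111 118 scale 3
side crop origin 170 205 scale 3
[0.58792447 0.25959468 0.05123538] 0.049491928301267835 [-0.54749035  0.27711047 -0.48257301]
```

View pics/g5.png

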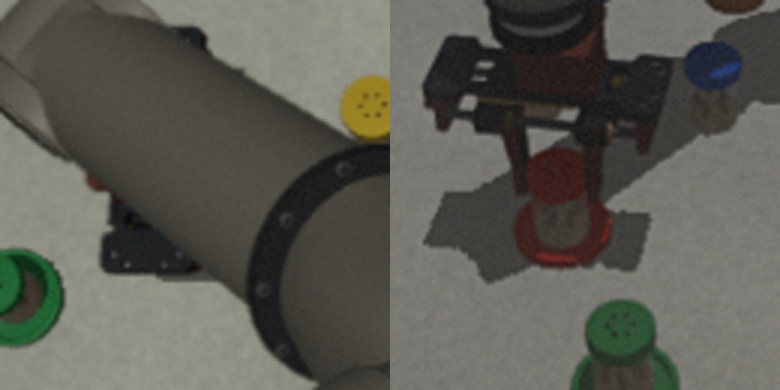

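The red pot is over the middle of the red ring, at (563,230). I'll lower the last 3 mm and release.

step_arm:
  deltas: [0, 0, 0.15, 0, 0, 0, 4.5, 0, 0, 0.15, 0, 0, 0, 4.5, 0, 0, 0, 0, 0, 0, 4.5, 0, 0, 0, 0, 0, 0, 5.2, 0, 0, 0, 0, 0, 0, 5.8, 0, 0, 0, 0, 0, 0, 7, 0, 0, 0, 0, 0, 0, 8.7, 0, 0, 0, 0, 0, 0, 8.7, 0, 0, 0, 0, 0, 0, 8.7, 0, 0, -2, 0, 0, 0, 8.7, 0, 0, -3, 0, 0, 0, 8.7, 0, 0, -4, 0, 0, 0, 8.7]

```text
time_s: 15.85
eef_pos: [0.5864, 0.2587, 0.137]
ee_rot: [[-0.001, 1.0, -0.003], [1.0, 0.001, -0.001], [-0.001, -0.003, -1.0]]
contact_force: [0.8, 0.2, 0.5]
opening: 0.0868
gripper_force: 0.0
```

step_arm:
  deltas: [-1.6, -1, 0, 0, 0, 0, 8.7, -3.5, -2.2, 0, 0, 0, 0, 8.7, -3.5, -2.2, 0, 0, 0, 0, 8.7, -3.5, -2.2, 0, 0, 0, 0, 8.7, -3.7, -2.1, 0, 0, 0, 0, 8.7, 0, 0, 0, 0, 0, 0, 8.7, 0, 0, 1.5, 0, 0, 0, 8.7, 0, 0, 2.5, 0, 0, 0, 8.7, 0, 0, 2.5, 0, 0, 0, 8.7, 0, 0, 2, 0, 0, 0, 8.7, 0, 0, 1, 0, 0, 0, 8.7, 0, 0, 0, 0, 0, 0, 8.7]

```text
time_s: 17.05
eef_pos: [0.4899, 0.1026, 0.041]
ee_rot: [[-0.003, 1.0, -0.003], [1.0, 0.003, 0.001], [0.001, -0.003, -1.0]]
contact_force: [-0.1, 1.2, 1.0]
opening: 0.087
gripper_force: 0.0
```

```bash
python3 look.py g6 215 205 255 235
```

```text
top crop origin 150 140 scale 3
side crop origin 190 170 scale 3
[0.49106156 0.10243027 0.04278805] 0.0870177506482772 [-0.06409267  0.61990868  0.8655084 ]
```

View pics/g6.png

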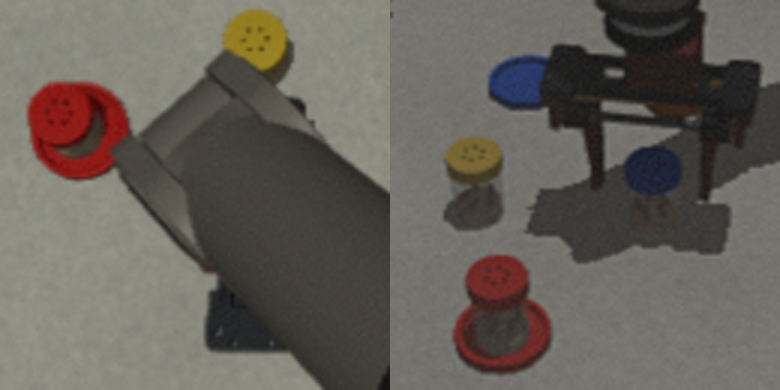

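The red pot stands upright in the red ring. The blue lid, at (653,170), is between the fingers.

step_arm:
  deltas: [0, 0, 0, 0, 0, 0, 7, 0, 0, 0, 0, 0, 0, 6, 0, 0, 0, 0, 0, 0, 5.2, 0, 0, 0, 0, 0, 0, 4.5, 0, 0, 0, 0, 0, 0, 4.5, 0, 0, -0.5, 0, 0, 0, 4.5, 0, 0, -1.2, 0, 0, 0, 4.5, 0, 0, -2, 0, 0, 0, 4.5, 0, 0, -2.5, 0, 0, 0, 4.5, 0, 0, -2.5, 0, 0, 0, 4.5, 0, 0, -1.8, 0, 0, 0, 4.5, 0, 0, -1, 0, 0, 0, 4.5]

```text
time_s: 18.35
eef_pos: [0.4914, 0.1017, 0.16]
ee_rot: [[-0.001, 1.0, 0.003], [1.0, 0.001, 0.0], [0.0, 0.003, -1.0]]
contact_force: [0.0, 0.7, -0.7]
opening: 0.0494
gripper_force: 20.0
```

step_arm:
  deltas: [-0.5, 0.5, 0, 0, 0, 0, 4.5, -1.2, 1, 0, 0, 0, 0, 4.5, -2, 1.7, 0, 0, 0, 0, 4.5, -2.6, 2.2, 0, 0, 0, 0, 4.5, -2.6, 2.2, 0, 0, 0, 0, 4.5, -2.6, 2.2, 0, 0, 0, 0, 4.5, -2.4, 2.2, 0, 0, 0, 0, 4.5, -2, 1.7, 0, 0, 0, 0, 4.5, -1.3, 1.2, 0, 0, 0, 0, 4.5, -0.7, 0.6, 0, 0, 0, 0, 4.5, 0, 0, 0, 0, 0, 0, 4.5]

```text
time_s: 19.45
eef_pos: [0.6457, -0.0796, 0.1561]
ee_rot: [[0.002, 1.0, -0.002], [1.0, -0.002, -0.0], [-0.0, -0.002, -1.0]]
contact_force: [-0.2, 0.8, -1.6]
opening: 0.0497
gripper_force: 20.0
```

step_arm:
  deltas: [0, 0, 0.5, 0, 0, 0, 4.5, 0, 0, 1.2, 0, 0, 0, 4.5, 0, 0, 2, 0, 0, 0, 4.5, 0, 0, 2.2, 0, 0, 0, 4.5, 0, 0, 2, 0, 0, 0, 4.5, 0, 0, 1.3, 0, 0, 0, 4.5, 0, 0, 0.8, 0, 0, 0, 4.5, 0, 0, 0.4, 0, 0, 0, 4.5, 0, 0, 0.2, 0, 0, 0, 4.5, 0, 0, 0, 0, 0, 0, 4.5, 0, 0, 0, 0, 0, 0, 4.5]

```text
time_s: 20.55
eef_pos: [0.6463, -0.0775, 0.0524]
ee_rot: [[-0.001, 1.0, 0.001], [1.0, 0.001, -0.0], [-0.0, 0.001, -1.0]]
contact_force: [-0.9, -0.2, -1.2]
opening: 0.0494
gripper_force: 20.0
```

```bash
python3 look.py g7 316 160 245 195
```

```text
top crop origin 251 95 scale 3
side crop origin 180 130 scale 3
[ 0.64621425 -0.07755838  0.05229677] 0.04994541046025748 [ 0.16296594  0.12218637 -1.29678007]
```

View pics/g7.png

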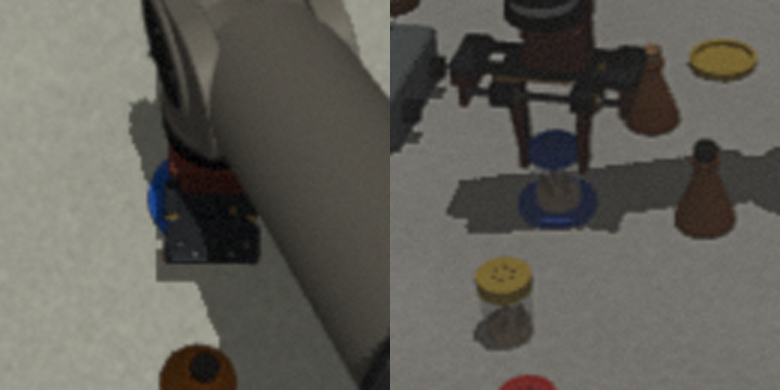

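The blue pot is centred over the blue ring at (557,200), and both flasks are standing. I'll lower the last 4 mm and release.

step_arm:
  deltas: [0, 0, 0.2, 0, 0, 0, 4.5, 0, 0, 0.2, 0, 0, 0, 4.5, 0, 0, 0, 0, 0, 0, 4.5, 0, 0, 0, 0, 0, 0, 5.2, 0, 0, 0, 0, 0, 0, 5.8, 0, 0, 0, 0, 0, 0, 7, 0, 0, 0, 0, 0, 0, 8.7, 0, 0, 0, 0, 0, 0, 8.7, 0, 0, 0, 0, 0, 0, 8.7, 0, 0, -2, 0, 0, 0, 8.7, 0, 0, -3, 0, 0, 0, 8.7, 0, 0, -4, 0, 0, 0, 8.7]

```text
time_s: 21.85
eef_pos: [0.6444, -0.0776, 0.137]
ee_rot: [[-0.001, 1.0, -0.004], [1.0, 0.001, 0.0], [0.0, -0.004, -1.0]]
contact_force: [0.9, 0.2, -0.1]
opening: 0.0868
gripper_force: 0.0
```

step_arm:
  deltas: [2, 0, 0, 0, 0, 0, 8.7, 4.2, 0.1, 0, 0, 0, 0, 8.7, 4.3, 0, 0, 0, 0, 0, 8.7, 4.3, 0, 0, 0, 0, 0, 8.7, 4.2, 0, 0, 0, 0, 0, 8.7, 0, 0, 0, 0, 0, 0, 8.7, 0, 0, 1.5, 0, 0, 0, 8.7, 0, 0, 2.5, 0, 0, 0, 8.7, 0, 0, 2.5, 0, 0, 0, 8.7, 0, 0, 2, 0, 0, 0, 8.7, 0, 0, 1, 0, 0, 0, 8.7, 0, 0, 0, 0, 0, 0, 8.7]

```text
time_s: 23.05
eef_pos: [0.6455, 0.1104, 0.0404]
ee_rot: [[0.001, 1.0, -0.003], [1.0, -0.001, -0.001], [-0.001, -0.003, -1.0]]
contact_force: [-0.2, -0.1, 0.8]
opening: 0.0869
gripper_force: 0.0
```

```bash
python3 look.py g8 235 155 225 215
```

```text
top crop origin 170 90 scale 3
side crop origin 160 150 scale 3
[0.64704729 0.11177762 0.04288491] 0.08679575649798792 [ 0.20867154  0.20027077 -0.73035167]
```

View pics/g8.png

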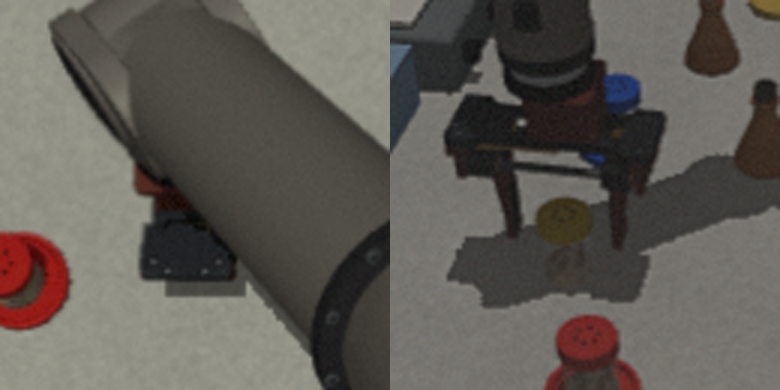

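The yellow lid, at (563,220), is between the fingers. I'll lift it high, because its path crosses the cork flask.

step_arm:
  deltas: [0, 0, 0, 0, 0, 0, 7, 0, 0, 0, 0, 0, 0, 6, 0, 0, 0, 0, 0, 0, 5.2, 0, 0, 0, 0, 0, 0, 4.5, 0, 0, 0, 0, 0, 0, 4.5, 0, 0, -0.5, 0, 0, 0, 4.5, 0, 0, -1.5, 0, 0, 0, 4.5, 0, 0, -2.5, 0, 0, 0, 4.5, 0, 0, -3, 0, 0, 0, 4.5, 0, 0, -3, 0, 0, 0, 4.5, 0, 0, -2.5, 0, 0, 0, 4.5, 0, 0, -1.5, 0, 0, 0, 4.5]

```text
time_s: 24.35
eef_pos: [0.6475, 0.113, 0.1912]
ee_rot: [[-0.001, 1.0, 0.004], [1.0, 0.001, 0.001], [0.001, 0.004, -1.0]]
contact_force: [0.6, 0.1, -0.2]
opening: 0.0495
gripper_force: 20.0
```

step_arm:
  deltas: [-0.7, -0.1, -0.5, 0, 0, 0, 4.5, -1.3, -0.4, 0, 0, 0, 0, 4.5, -2, -0.5, 0, 0, 0, 0, 4.5, -2.5, -0.7, 0, 0, 0, 0, 4.5, -3, -0.8, 0, 0, 0, 0, 4.5, -3, -0.8, 0, 0, 0, 0, 4.5, -3, -0.8, 0, 0, 0, 0, 4.5, -3, -0.8, 0, 0, 0, 0, 4.5, -3, -0.8, 0, 0, 0, 0, 4.5, -3, -0.8, 0, 0, 0, 0, 4.5, -3, -0.8, 0, 0, 0, 0, 4.5, -3, -0.8, 0, 0, 0, 0, 4.5]

```text
time_s: 25.55
eef_pos: [0.5634, -0.195, 0.1909]
ee_rot: [[0.001, 1.0, -0.003], [1.0, -0.001, 0.0], [0.0, -0.003, -1.0]]
contact_force: [0.4, 0.1, -1.1]
opening: 0.0495
gripper_force: 20.0
```

step_arm:
  deltas: [-3, -0.8, 0, 0, 0, 0, 4.5, -3, -0.8, 0, 0, 0, 0, 4.5, -3, -0.8, 0, 0, 0, 0, 4.5, -3, -0.8, 0, 0, 0, 0, 4.5, -2.5, -0.6, 0, 0, 0, 0, 4.5, -2, -0.4, 0, 0, 0, 0, 4.5, -1.2, -0.2, 0, 0, 0, 0, 4.5, -0.5, -0.1, 0, 0, 0, 0, 4.5, 0, 0, 0, 0, 0, 0, 4.5, 0, 0, 0, 0, 0, 0, 4.5]

```text
time_s: 26.55
eef_pos: [0.5213, -0.3733, 0.1924]
ee_rot: [[-0.002, 1.0, -0.0], [1.0, 0.002, 0.001], [0.001, -0.0, -1.0]]
contact_force: [0.7, -0.5, -1.2]
opening: 0.0495
gripper_force: 20.0
```

Next I lower it from 0.192 to 0.051.

step_arm:
  deltas: [-0.1, 0, 0.7, 0, 0, 0, 4.5, 0, 0, 1.5, 0, 0, 0, 4.5, 0, 0, 2.3, 0, 0, 0, 4.5, 0, 0, 2.7, 0, 0, 0, 4.5, 0, 0, 2.5, 0, 0, 0, 4.5, 0, 0, 1.8, 0, 0, 0, 4.5, 0, 0, 1.2, 0, 0, 0, 4.5, 0, 0, 0.8, 0, 0, 0, 4.5, 0, 0, 0.4, 0, 0, 0, 4.5, 0, 0, 0.2, 0, 0, 0, 4.5, 0, 0, 0, 0, 0, 0, 4.5]

```text
time_s: 27.65
eef_pos: [0.5213, -0.3758, 0.0521]
ee_rot: [[-0.001, 1.0, 0.001], [1.0, 0.001, -0.0], [-0.0, 0.001, -1.0]]
contact_force: [-0.6, 0.6, -1.6]
opening: 0.0492
gripper_force: 20.0
```

```bash
python3 look.py g9 435 210 290 150
```

```text
top crop origin 370 145 scale 3
side crop origin 225 85 scale 3
[ 0.52145456 -0.37592283  0.05240981] 0.049455447968139166 [-0.13659018  0.96970985 -1.00645513]
```

View pics/g9.png

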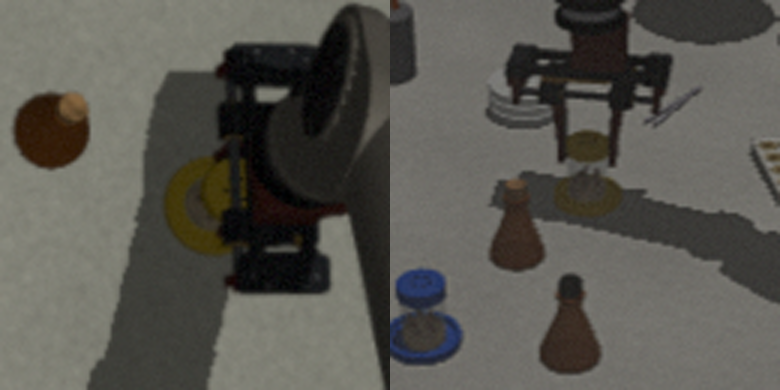

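The yellow pot is centred over the yellow ring, at (588,195) in the side crop. I'll lower it 4 mm, release and retreat upwards.

step_arm:
  deltas: [0, 0, 0.2, 0, 0, 0, 4.5, 0, 0, 0.2, 0, 0, 0, 4.5, 0, 0, 0, 0, 0, 0, 4.5, 0, 0, 0, 0, 0, 0, 5.2, 0, 0, 0, 0, 0, 0, 5.8, 0, 0, 0, 0, 0, 0, 7, 0, 0, 0, 0, 0, 0, 8.7, 0, 0, 0, 0, 0, 0, 8.7, 0, 0, 0, 0, 0, 0, 8.7, 0, 0, -2, 0, 0, 0, 8.7, 0, 0, -3, 0, 0, 0, 8.7, 0, 0, -4, 0, 0, 0, 8.7]

```text
time_s: 28.95
eef_pos: [0.5198, -0.3749, 0.137]
ee_rot: [[-0.001, 1.0, -0.003], [1.0, 0.001, 0.002], [0.002, -0.003, -1.0]]
contact_force: [0.3, 0.2, 0.0]
opening: 0.087
gripper_force: 0.0
```

step_arm:
  deltas: [0, 0, -4, 0, 0, 0, 8.7, -3, -3, -3, 0, 0, 0, 8.7, -4, -4, 0, 0, 0, 0, 8.7, -4, -4, 0, 0, 0, 0, 8.7, -4, -4, 0, 0, 0, 0, 8.7, -4, -4, 0, 0, 0, 0, 8.7, -3, -2, 0, 0, 0, 0, 8.7, 0, 0, 0, 0, 0, 0, 8.7, 0, 0, 0, 0, 0, 0, 8.7, 0, 0, 0, 0, 0, 0, 8.7]

```text
time_s: 29.95
eef_pos: [0.3323, -0.5747, 0.2065]
ee_rot: [[-0.003, 1.0, 0.001], [1.0, 0.003, 0.001], [0.001, 0.001, -1.0]]
contact_force: [-0.1, 0.3, -0.7]
opening: 0.0869
gripper_force: 0.0
```

Run:
```python
from h import *
T=viewer.get_image("top");S=viewer.get_image("side")
cv2.imwrite("pics/end_t.png",cv2.resize(T["color"][130:280,80:480,::-1],(800,300),interpolation=2))
cv2.imwrite("pics/end_s.png",cv2.resize(S["color"][90:390,150:450,::-1],(600,600),interpolation=2))
a=cv2.imread("pics/end_t.png");b=cv2.imread("pics/end_s.png")
cv2.imwrite("pics/end.png",np.vstack([a,cv2.copyMakeBorder(cv2.resize(b,(300,300)),0,0,250,250,0)]))
```

```text
(no output)
```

View pics/end.png

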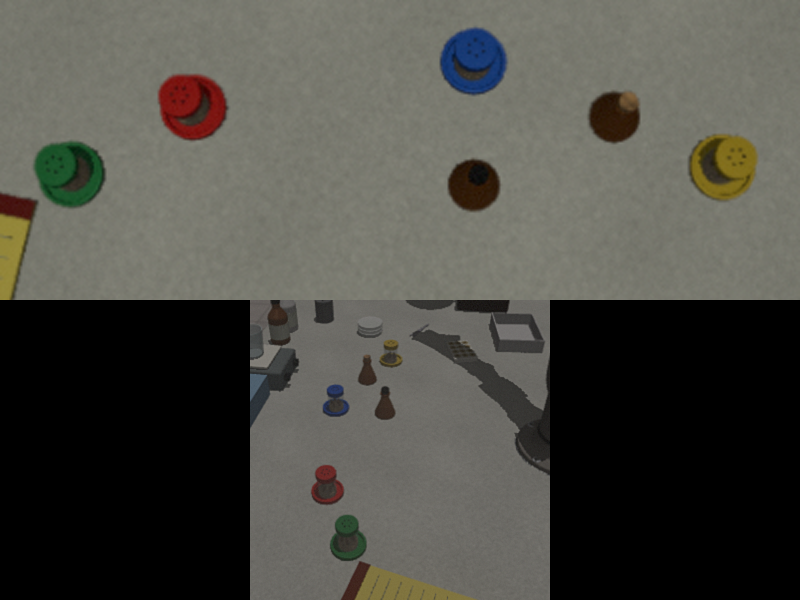

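View pics/end_s.png

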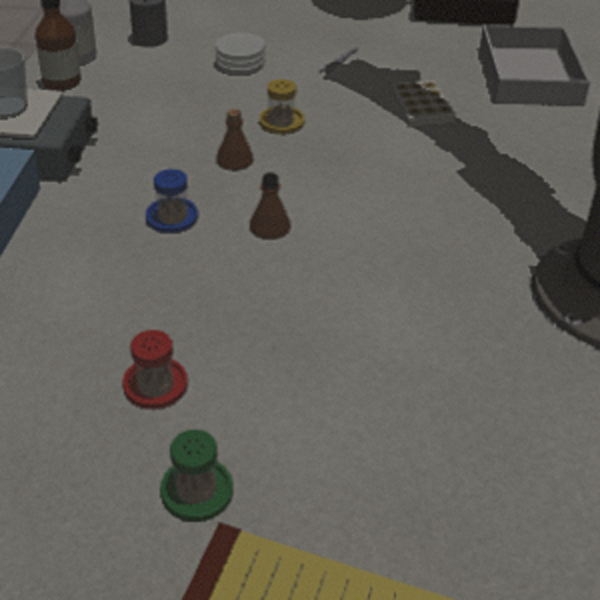

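All four pots stand upright inside their rings: in the side crop, red (152,365), green (195,475), blue (171,205) and yellow (282,110). Both flasks are still in place.

```bash
python3 -c "
from bench import ctrl
print(ctrl.close_job())"
```

```text
the job is handed in; nothing more can be done
None
```

The job is handed in: the final pictures show all four pots released and standing upright in the holders matching their lids, with both flasks standing where they were, after about 30 s of robot time; the judge's verdict was not returned.

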